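Seat the counter scale's pan and zero it

ROBOT

A 6-joint arm with a two-finger parallel gripper is mounted at the origin on a cart in front of the work surface, level with it; the furniture and walls round the work are solid. World frame = base frame: x ahead of the robot, y to its left, z up, the work surface at z = 0. Lengths are in mm, angles in degrees, forces in N, time in s.
With the tool pointing down it reaches from about 300 to 750 mm from the base axis. Payload 8.5 kg.
Tool frame: the origin (TCP) lies between the finger pads; the fingertips stand 19 mm ahead of it and the grasp point (between the pads) is the TCP; z points along the fingers, y is the line along which they close (so a half turn about z gives the same grasp; the last joint's range is limited). The gripper opens to 85 mm and grips with 20 to 120 N. Pads are 22 mm wide; open, the fingers measure 114 mm over their backs; the gripper's body (76 mm by 85 mm) begins 54 mm behind the grasp point. The pads swing forward as they close: fully open they stand 13 mm farther back than shut.
Start: joints at [-89.628, 21.807, 74.336, -0, 83.858, -12.336], TCP at [120.988, -536.509, 250.322] pointing down, gripper open.
Joint ranges: [-178.18, 178.18], [-50.72, 133.34], [12.68, 142.11], [-81.47, 261.47], [9.98, 163.14], [-165.26, 165.26]. Speed limits (degrees/s): [136.94, 136.94, 180, 180, 180, 180].

INTERFACE

Orientations are given as [roll, pitch, yaw] about the fixed x, y, z axes, in that order (R = Rz(yaw) Ry(pitch) Rx(roll)).
In Python, from cell import bot gives the robot as it stands. The module is installed in compiled form; this text tells all that it offers.
- The arm moves only by the shell command python3 -m inch 'ROWS' [FORCE]. ROWS is a JSON object of lists of equal length, an entry for each row: "turn": the turn, a rotation vector about the tool's x, y, z scaled (see below), a list of three; "linear": the shift along the tool's x, y, z scaled (see below), a list of three; "hand": the opening, from 0 (shut) to 1 (fully open). A call has 1 to 12 rows; each row is the pose to reach, as a shift and turn from the pose commanded when the call began, along the tool's axes at that moment, turning the shorter way round; what a row does not reach only later rows make up. The controller multiplies each number of a shift by 0.1 m and each number of a turn by 180 degrees. A row lasts 1/12 s, in which the tool goes at most 41.7 mm and 7.16 degrees, less where a joint would pass 70% of its speed; a pose out of reach is approached as far as the arm can. A call with a number of a shift or a turn outside -1 to 1 is refused whole. A call with a gripper value outside its range is refused whole. The fingers move at their own pace and stop on an object; FORCE is the grip in N (left out, the last holds). Time passes only in rows, so rows that repeat a pose let the fingers close. It gives the time, the measured TCP pose, the force, the opening and the grip force at its end, in the units of the state.
- bot.sense(): the state, without advancing time (a new reading comes with each control period).
- bot.camera(name): name is "scene" or "top"; returns the picture (420x560x3 uint8, red, green, blue); there is no depth.
- bot.camera_model(name): a dict with "K" (3x3 intrinsics, pixels), "distortion" ([k1, k2, p1, p2, k3] as OpenCV has them; the pictures are not rectified), "cam_to_world" (4x4, takes a point from camera to world coordinates). Camera axes: x right, y down, z forward; pixel columns grow to the right and rows downward; lengths in mm; the calibration is good to about 2 mm. A picture is of the moment at which its call begins. camera_model takes no time and is no camera call.
- bot.sign_off(): hands the job in; it is judged then, once.
Trained networks look in the newest picture that a camera, given by its name, has taken for a name from the list of things; names that differ only in an ending like _2 or _b are one class to them, and where a whole thing is asked for, a point or a joint stands for the part that bears it (a point fixed in the world has none). Each returns a list of dicts, best first, with "score" (0 to 1); they miss things now and then, are a little off and sometimes report something else, mostly with a low value. They report only what shows in the picture. A call takes as long as a camera call.
- bot.look_for(name, camera): "position" ([x, y, z] in mm, in world coordinates, good to about 4 mm: the middle of the surface that is visible of it).
- bot.regions_of(name, camera): "pixels" (420x560 bool, what is visible of it).
The state is a dict: "time": time; "joint_pos": joint angles; "joint_velocities": joint speeds; "tau": joint torques, N m; "tool_pos": TCP position; "tcp_rot": TCP orientation; "ft_force": force on the tool from outside, world axes, zero at the start; "torque": the same for the moment, N m; "width": finger opening in mm; "gripper_force": force on a finger pad.
Only numpy, scipy, OpenCV 4.12 (cv2) and the standard library are available. Lean on these libraries where they do the work, as an engineer would, in place of code of your own. Each camera call takes 0.05 s, during which the arm holds its last target. There are 200 camera calls.

TASK

The round pan of the counter scale has been put back turned the wrong way, so it sits high on its clips: with a fingertip on its raised guard, push it round until the notch in its rim is over the orange key, then press the middle of the pan down until it snaps fully home. With the pan home, press the green zero key right down and let it go. Only push and press - do not grip the guard or lift the pan - and leave the goods round the scale where they stand.

Things in the scene. Friction and masses are not known exactly. Their poses are not given: they have to be found in the camera images.
- scale: counter scale, fixed, off-white case 258 mm deep, 210 wide, 55 high. Origin on the table under the pan's turning axis (its z axis); x points away from the sloped front panel, which lies at -x; y to the left seen from the panel. The case reaches from x = -0.156 to 0.102 m and y = -0.105 to 0.105 m.
- pan: round steel pan, loose, 180 mm across, 4 mm plate, 0.3 kg. Origin on its axis at the bottom of its foot ring, 22 mm below the plate's top; z up; rim notch on its -x axis, guard on its +x side. As found it lies level on sprung clips, 40 degrees or more from home, and turns freely either way about the scale's axis (about 1 N at the guard). Home: same yaw as the scale, origin 57 mm above the table.
- pan_middle (a point): middle of the pan's upper face: 88 mm above the table as found, 79 mm when home. Pressed here, the pan snaps 9 mm down past its clips at 7 to 10 N and stays level, if the notch is within about 2 degrees of the key (the key's sloped tip draws it in from about 4); otherwise it stops on the key and on hidden posts 2 mm down and springs back.
- notch (a point): the notch: a gap 17 mm wide cut from the rim inwards to 80 mm from the axis, open to the outside. This point is in the gap, 86 mm from the axis, at the height of the plate's top.
- key (a point): the top of the fixed orange locating key that stands on the case in front of the pan (towards the panel), 9 mm wide, from 82.5 to 101 mm from the axis, with a roof-shaped tip; its outer end shows beyond the pan's rim. This point is 86 mm from the axis, 82 mm above the table.
- guard: raised steel guard, part of the pan and with its frame: an upright 3 mm strip, 24 mm above the plate, 84 mm from the axis, over the 76 degrees about the pan's +x axis. At both ends it turns inwards to 62 mm from the axis: flat upright end faces 22 mm wide, to be pushed with a fingertip. Thin sheet: a grip bends it.
- guard_left (a point): centre of the guard's inward-turned end on the pan's +y side (73 mm from the axis, 38 degrees from the pan's +x axis, 12 mm above the plate); pushing its outer face turns the pan clockwise seen from above
- guard_right (a point): the same for the end on the pan's -y side; pushing its outer face turns the pan anticlockwise
- zero_key (a joint): how far the zero key is pressed, m: 0 up, 0.004 fully down; spring, 1.6 N to start, 5 N fully down; it springs back
- zero_top (a point): centre of the top of the round green zero key, 22 mm across, 6 mm proud of the sloped panel at its right-hand end (panel and key lean 20 degrees towards the front); the grey keys beside it do nothing
- jar_left: a brown dessert jar with a gold lid, 72 mm wide, 82 high, close to the left of the scale; origin under its centre. To be left alone.
- cup_right: a sealed orange-lidded dessert cup, 88 x 79 mm, 63 high, close to the right of the scale; origin under its centre. To be left alone.
- tea_1: small tea bottle, 62 mm wide, 164 high, behind the scale; origin under its centre. To be left alone.
- tea_2: a second one; origin under its centre. To be left alone.
- tea_3: a third one; origin under its centre. To be left alone.
- juice: green juice bottle with a black cap, 79 mm wide, 205 high, behind on the right; origin under its centre. To be left alone.
- coffee: dark dessert cup with an orange and black lid, 87 mm wide, 80 high, on the right; origin under its centre. To be left alone.
- jar_back: dark blue jar with a gold lid, 72 mm wide, 82 high, on the right; origin under its centre. To be left alone.
- snack_yellow: yellow snack pouch lying flat, 205 x 131 x 26 mm, on the left; origin under its centre. To be left alone.

How it is judged:
By the outcome, as a careful person would: the job done as asked, in the order asked, and still so for the second after the job is handed in, with the robot touching nothing.
It also fails if it takes over 54 s, if anything falls off the work surface, if the arm or the gripper's body presses on something with over 40 N, if the wrist force passes 120 N, or if a joint passes its speed limit or range.

## Working session

There is one attempt and no reset: what is moved stays moved. The work goes in short steps, Python scripts to look and compute and a shell command to move; the robot and the scene stay as the last step left them, time stands still between calls to the robot, and variables do not carry over. Pictures are saved under pics/ and viewed, at most 10 in all, crops included, and the job is handed in when it is done.

```bash
mkdir -p pics; python3 - <<'E'
from cell import bot
import cv2,numpy as np
for c in("scene","top"):
    im=bot.camera(c); cv2.imwrite(f"pics/{c}0.png",im[:,:,::-1])
    m=bot.camera_model(c); print(c,np.round(m["cam_to_world"],3).tolist(),np.round(m["K"],1).tolist(),m["distortion"])
    for n in("scale","pan","pan_middle","notch","key","guard_left","guard_right","zero_top","guard","jar_left","cup_right"):
        print(n,[(np.round(d["position"]).tolist(),round(d["score"],2)) for d in bot.look_for(n,c)[:2]])
print(bot.sense())
E
```

```text
scene [[-0.656, -0.443, 0.61, -188.129], [-0.754, 0.383, -0.533, 688.581], [0.003, -0.811, -0.586, 859.801], [0.0, 0.0, 0.0, 1.0]] [[456.3, 0.0, 273.5], [0.0, 456.3, 208.1], [0.0, 0.0, 1.0]] [-0.06580764  0.          0.          0.          0.        ]
scale [([482.0, -72.0, 48.0], 0.8), ([766.0, -38.0, 90.0], 0.5)]
pan [([573.0, -116.0, 85.0], 0.75), ([758.0, -189.0, 93.0], 0.6)]
pan_middle [([573.0, -119.0, 86.0], 0.68), ([566.0, 64.0, 69.0], 0.19)]
notch [([574.0, -114.0, 86.0], 0.56)]
key [([480.0, -71.0, 52.0], 0.84)]
guard_left [([502.0, -108.0, 97.0], 0.8)]
guard_right [([502.0, -107.0, 98.0], 0.64)]
zero_top []
guard [([506.0, -103.0, 100.0], 0.8)]
jar_left [([565.0, 61.0, 72.0], 0.88)]
cup_right [([598.0, -286.0, 56.0], 0.9)]
top [[0.011, -0.991, 0.133, 442.249], [-1.0, -0.008, 0.021, -39.193], [-0.02, -0.133, -0.991, 1356.924], [0.0, 0.0, 0.0, 1.0]] [[382.3, 0.0, 280.8], [0.0, 382.3, 209.2], [0.0, 0.0, 1.0]] [-0.06385376  0.          0.          0.          0.        ]
scale [([491.0, -133.0, 59.0], 0.68), ([573.0, -126.0, 89.0], 0.38)]
pan [([576.0, -120.0, 90.0], 0.61)]
p
[... 383 characters left out ...]
 57.0], 0.59)]
{'time': 1.2, 'joint_pos': array([-8.96291610e+01,  2.18082565e+01,  7.43364558e+01, -4.84944682e-04,
        8.38568296e+01, -1.23341487e+01]), 'joint_velocities': array([-0.05029082,  0.03070223, -0.02032687,  0.04270827, -0.04839415,
       -0.08400581]), 'tau': array([ 1.09321365e-03, -4.48333418e+01, -2.31463265e+01, -1.15064786e-04,
        4.79727478e-04,  2.01484717e-06]), 'tool_pos': array([ 120.97302057, -536.514803  ,  250.30312261]), 'tcp_rot': array([-1.79998391e+02,  1.41648102e-04,  1.27050396e+01]), 'ft_force': array([0.43501083, 0.03683319, 0.7407911 ]), 'torque': array([-0.0107177 ,  0.03440295,  0.0541776 ]), 'gripper_force': 0.0, 'width': 85.86144558024878}
```

```bash
python3 - <<'E'
import cv2
a=cv2.imread("pics/scene0.png");b=cv2.imread("pics/top0.png")
cv2.imwrite("pics/scene0b.png",cv2.resize(a[120:380,130:480],None,fx=2.2,fy=2.2,interpolation=3))
cv2.imwrite("pics/top0b.png",cv2.resize(b[100:270,220:430],None,fx=3.5,fy=3.5,interpolation=3))
E
```

```text
(no output)
```

View pics/scene0b.png

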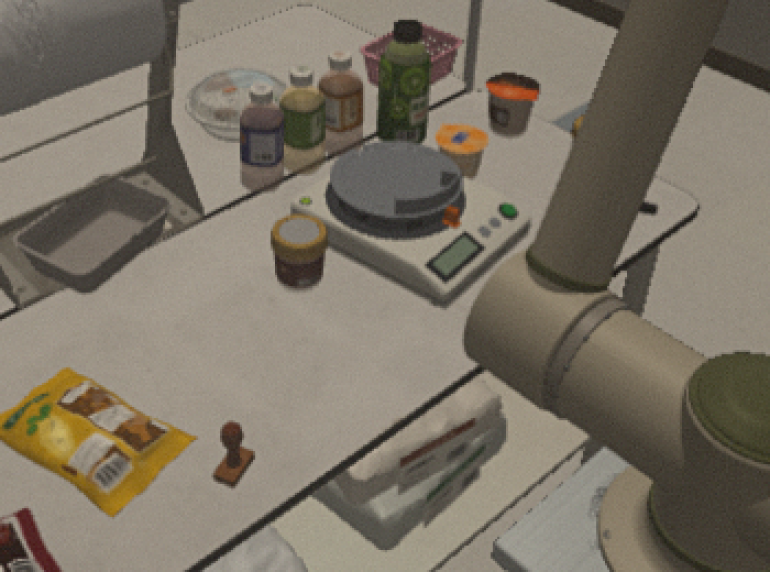

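View pics/top0b.png

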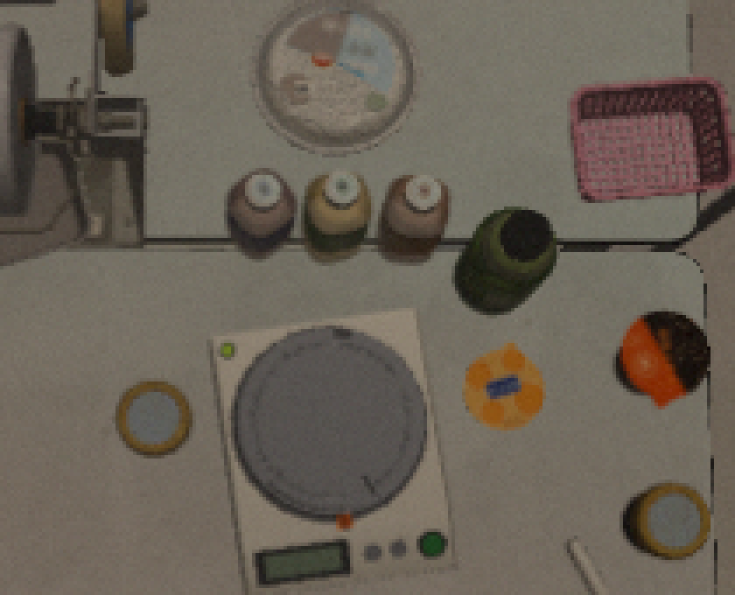

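The top crop shows the notch at the back (342,333) and the guard end radially at (368,484). The key is at (345,521), the zero key at (432,545), and the pan centre is around (331,424). So the pan is about 166° off, and the end face at (368,484) is guard_left, to be pushed clockwise. Next I'll measure precisely.

```bash
cat >h.py <<'E'
import cv2,numpy as np
from cell import bot
from scipy.optimize import least_squares
def rays(c,px):
    m=bot.camera_model(c);T=np.array(m["cam_to_world"])
    u=cv2.undistortPoints(np.float64(px).reshape(-1,1,2),np.array(m["K"]),np.array(m["distortion"]))[:,0]
    return T[:3,3],np.c_[u,np.ones(len(u))]@T[:3,:3].T
def plane(c,px,z):
    o,d=rays(c,px);return o+d*((z-o[2])/d[:,2])[:,None]
def proj(c,P):
    m=bot.camera_model(c);T=np.linalg.inv(m["cam_to_world"])
    return cv2.projectPoints(np.float64(P).reshape(-1,3),cv2.Rodrigues(T[:3,:3])[0],T[:3,3],np.array(m["K"]),np.array(m["distortion"]))[0][:,0]
def tri(pa,pb):
    (o1,d1),(o2,d2)=[(o,d[0]/np.linalg.norm(d[0])) for o,d in(rays("scene",pa),rays("top",pb))]
    s=np.linalg.lstsq(np.c_[d1,-d2],o2-o1,rcond=None)[0]
    a,b=o1+s[0]*d1,o2+s[1]*d2;return (a+b)/2,np.linalg.norm(a-b)
def blob(im,hlo,hhi,box,smin=120,vmin=40):
    x0,y0,x1,y1=box;h=cv2.cvtColor(im,cv2.COLOR_BGR2HSV)
    m=cv2.inRange(h,(hlo,smin,vmin),(hhi,255,255));k=np.zeros_like(m);k[y0:y1,x0:x1]=m[y0:y1,x0:x1]
    n,l,s,c=cv2.connectedComponentsWithStats(k);i=1+np.argmax(s[1:,4]);return c[i],s[i,4]
E
python3 - <<'E'
from h import *
S=cv2.imread("pics/scene0.png");T=cv2.imread("pics/top0.png")
# key blobs
sb=(325,208,345,228);tb=(308,242,330,256)
for n,lo,hi,a,b in(("key",3,18,sb,tb),("zero",45,90,(350,205,376,226),(332,245,356,266))):
    pa,na=blob(S,lo,hi,a,90);pb,nb=blob(T,lo,hi,b,90);print(n,pa,na,pb,nb,tri(pa,pb))
# pan circle in top & scene
for c in("top","scene"):
    bot.camera(c)
    m=bot.regions_of("pan",c)[0]["pixels"].astype(np.uint8)
    ct=max(cv2.findContours(m,0,1)[0],key=len)[:,0]
    P=plane(c,ct,86)[:,:2]
    f=lambda p:np.hypot(*(P-p[:2]).T)-p[2]
    r=least_squares(f,[575,-122,90],loss="soft_l1",f_scale=1);print(c,len(P),r.x,np.abs(r.fun).mean())
for n,p in(("notch",(342,333,88)),("guardL",(368,484,105)),("key",(345,521,80)),("cLB",(210,338,55)),("cRB",(415,310,55)),("cLF",(245,592,20)),("cRF",(455,567,20)),("zero",(432,545,50))):
    print(n,plane("top",[[220+p[0]/3.5,100+p[1]/3.5]],p[2])[0].round(1))
E
```

```text
key [334.95588235 218.19117647] 68 [317.86363636 248.72727273] 22 (array([ 483.78073543, -136.61799215,   66.62902657]), np.float64(3.344539497716232))
zero [360.55555556 214.92592593] 27 [343.29032258 255.19354839] 31 (array([ 462.02552048, -225.49212888,   47.47568723]), np.float64(0.2556657336980466))
top 153 [ 577.15070185 -122.894248     88.76515166] 1.5460742671841683
scene 140 [ 575.51283475 -120.36617206   90.68913073] 2.1074290571577396
notch [ 661.2 -135.9   88. ]
guardL [ 515.5 -158.6  105. ]
key [ 481.7 -139.    80. ]
cLB [660.9  -8.3  55. ]
cRB [ 690.5 -210.5   55. ]
cLF [412.6 -44.9  20. ]
cRF [ 439.1 -252.5   20. ]
zero [ 460.1 -225.7   50. ]
```

```bash
python3 -m inch '{"linear":[[0.8,-0.42,0],[0.8,-0.42,0],[0.8,-0.42,0]],"turn":[[0,0,-0.117],[0,0,-0.117],[0,0,-0.117]],"hand":[0,0,0]}'
python3 -m inch '{"linear":[[0.9,-0.11,0],[0.9,-0.11,0],[0.9,-0.11,0]],"turn":[[0,0,-0.117],[0,0,-0.117],[0,0,-0.117]],"hand":[0,0,0]}'
python3 -m inch '{"linear":[[0.88,0.22,0],[0.88,0.22,0],[0.88,0.22,0]],"turn":[[0,0,-0.117],[0,0,-0.117],[0,0,-0.117]],"hand":[0,0,0]}'
python3 -m inch '{"linear":[[0.74,0.52,0],[0.74,0.52,0],[0.74,0.52,0]],"turn":[[0,0,-0.117],[0,0,-0.117],[0,0,-0.117]],"hand":[0,0,0]}'
cat >go.py <<'E'
import sys
from h import *
# usage: x y z yaw -> shift/turn numbers from the present pose
s=bot.sense();p=s["tool_pos"];y=np.radians(s["tcp_rot"][2])
print("t",round(s["time"],2),p.round(1),s["tcp_rot"].round(1),"F",s["ft_force"].round(1),"q6",s["joint_pos"][5].round(1),s["width"])
R=np.array([[np.cos(y),np.sin(y),0],[np.sin(y),-np.cos(y),0],[0,0,-1]])
for a in sys.argv[1:]:
    t=np.array([float(v) for v in a.split(",")])
    d=(t[3]-np.degrees(y)+180)%360-180
    print(a,((t[:3]-p)@R/100).round(3),"turn z",round(-d/180,3))
E
python3 go.py 534,-182,250,145
```

```text
time: 1.65
tool_pos: [192.8, -474.6, 250.5]
tcp_rot: [-180.0, -0.1, 34.3]
ft_force: [-0.3, -0.5, -0.4]
width: 51.8
gripper_force: 0.0
time: 1.9
tool_pos: [261.5, -415.2, 250.6]
tcp_rot: [180.0, -0.1, 55.4]
ft_force: [-0.1, -1.1, -0.3]
width: 12.4
gripper_force: 0.0
time: 2.15
tool_pos: [330.2, -355.9, 250.6]
tcp_rot: [179.9, -0.1, 76.5]
ft_force: [-0.0, -0.2, 0.8]
width: 0.0
gripper_force: 0.0
time: 2.4
tool_pos: [398.6, -296.9, 250.5]
tcp_rot: [179.9, -0.0, 97.5]
ft_force: [0.3, 0.3, -0.3]
width: 0.3
gripper_force: 0.0
t 2.4 [ 398.6 -296.9  250.5] [179.9  -0.   97.5] F [ 0.3  0.3 -0.3] q6 -57.9 0.26793899368466556
534,-182,250,145 [0.961 1.493 0.005] turn z -0.264
```

```bash
python3 -m inch '{"linear":[[0.48,0.75,0],[0.48,0.75,0],[0.48,0.75,0]],"turn":[[0,0,-0.117],[0,0,-0.117],[0,0,-0.117]],"hand":[0,0,0]}' >/dev/null
python3 -m inch '{"linear":[[0.18,0.87,0.4],[0.18,0.87,0.4],[0.18,0.87,0.4],[0.18,0.87,0.4]],"turn":[[0,0,-0.147],[0,0,-0.147],[0,0,-0.147],[0,0,-0.147]],"hand":[0,0,0,0]}'
python3 go.py 534,-182,115,145
```

```text
time: 2.98
tool_pos: [534.0, -184.4, 208.2]
tcp_rot: [180.0, -0.2, 145.0]
ft_force: [-0.3, -0.7, -0.4]
width: -0.1
gripper_force: 0.0
t 2.98 [ 534.  -184.4  208.2] [180.   -0.2 145. ] F [-0.3 -0.7 -0.4] q6 -86.1 -0.06334715030855138
534,-182,115,145 [0.014 0.02  0.932] turn z 0.0
```

```bash
python3 -m inch '{"linear":[[0.01,0.02,0.35],[0.01,0.02,0.65],[0.01,0.02,0.9],[0.01,0.02,0.93],[0.01,0.02,0.93]],"turn":[[0,0,0],[0,0,0],[0,0,0],[0,0,0],[0,0,0]],"hand":[0,0,0,0,0]}'
python3 - <<'E'
from h import *
a=bot.camera("scene")[:,:,::-1]
cv2.imwrite("pics/s1.png",cv2.resize(a[150:260,260:400],None,fx=5,fy=5,interpolation=3))
E
```

```text
time: 3.4
tool_pos: [532.7, -184.6, 116.6]
tcp_rot: [-180.0, -0.1, 144.5]
ft_force: [0.8, -0.2, -0.1]
width: -0.0
gripper_force: 0.0
```

View pics/s1.png

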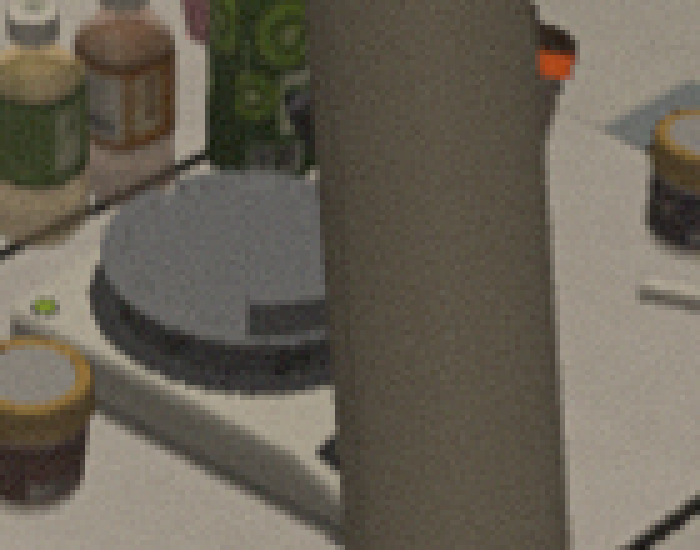

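```bash
python3 -m inch '{"linear":[[0.064,0.02,0],[0.129,0.03,0],[0.192,0.045,0],[0.253,0.065,0],[0.313,0.09,0],[0.37,0.12,0],[0.424,0.154,0],[0.476,0.193,0],[0.523,0.237,0],[0.567,0.284,0],[0.606,0.336,0],[0.641,0.39,0]],"turn":[[0,0,0.028],[0,0,0.056],[0,0,0.083],[0,0,0.111],[0,0,0.139],[0,0,0.167],[0,0,0.194],[0,0,0.222],[0,0,0.25],[0,0,0.278],[0,0,0.306],[0,0,0.333]],"hand":[0,0,0,0,0,0,0,0,0,0,0,0]}'
python3 go.py 510,-90,115,85
python3 - <<'E'
from h import *
a=bot.camera("scene")[:,:,::-1];b=bot.camera("top")[:,:,::-1]
cv2.imwrite("pics/s2.png",np.hstack([cv2.resize(a[150:260,270:370],(400,440),interpolation=3),cv2.resize(b[170:270,270:360],(396,440),interpolation=3)]))
E
```

```text
time: 4.45
tool_pos: [504.4, -116.2, 119.6]
tcp_rot: [179.8, 0.1, 84.3]
ft_force: [0.8, -0.2, 0.5]
width: -0.1
gripper_force: 0.6
t 4.45 [ 504.4 -116.2  119.6] [1.798e+02 1.000e-01 8.430e+01] F [ 0.8 -0.2  0.5] q6 -20.3 -0.06286062863167523
510,-90,115,85 [0.266 0.03  0.046] turn z -0.004
```

View pics/s2.png

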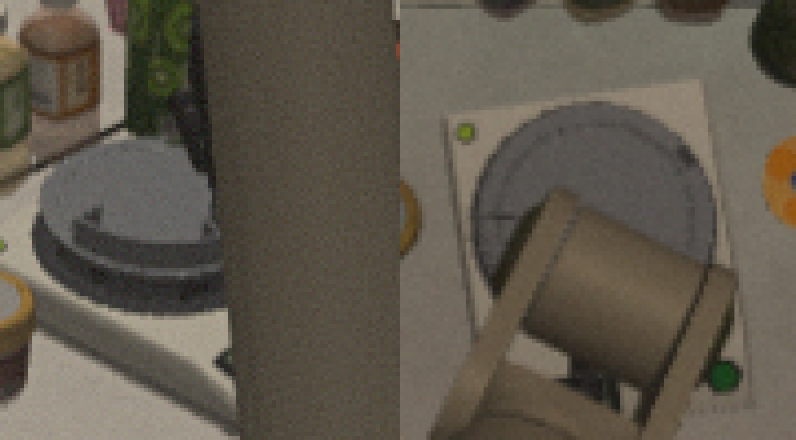

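The pan turned with the finger: the notch is now at (685,155) in the right panel, and guard_right's end is at (490,216). I'll continue along the arc.

```bash
python3 -m inch '{"linear":[[0.064,0.0,0.02],[0.129,0.01,0.04],[0.192,0.025,0.04],[0.253,0.045,0.04],[0.313,0.07,0.04],[0.37,0.1,0.04],[0.424,0.134,0.04],[0.476,0.173,0.04],[0.523,0.217,0.04],[0.567,0.264,0.04],[0.606,0.316,0.04],[0.641,0.37,0.04]],"turn":[[0,0,0.028],[0,0,0.056],[0,0,0.083],[0,0,0.111],[0,0,0.139],[0,0,0.167],[0,0,0.194],[0,0,0.222],[0,0,0.25],[0,0,0.278],[0,0,0.306],[0,0,0.333]],"hand":[0,0,0,0,0,0,0,0,0,0,0,0]}'
python3 go.py 510,-90,115,25
```

```text
time: 5.55
tool_pos: [546.8, -55.6, 114.6]
tcp_rot: [180.0, -0.0, 24.5]
ft_force: [-2.8, -0.0, 1.2]
width: -0.0
gripper_force: 1.0
t 5.55 [546.8 -55.6 114.6] [180.   -0.   24.5] F [-2.8 -0.   1.2] q6 47.3 -0.017893443221651904
510,-90,115,25 [-0.478  0.16  -0.004] turn z -0.003
```

```bash
python3 -m inch '{"linear":[[0.064,0.0,0],[0.129,0.01,0],[0.192,0.025,0],[0.253,0.045,0],[0.313,0.07,0],[0.37,0.1,0],[0.424,0.134,0],[0.476,0.173,0],[0.523,0.217,0],[0.55,0.245,0],[0.55,0.245,0]],"turn":[[0,0,0.028],[0,0,0.056],[0,0,0.083],[0,0,0.111],[0,0,0.139],[0,0,0.167],[0,0,0.194],[0,0,0.222],[0,0,0.25],[0,0,0.267],[0,0,0.267]],"hand":[0,0,0,0,0,0,0,0,0,0,0]}'
python3 go.py 510,-90,115,25
python3 - <<'E'
from h import *
a=bot.camera("scene")[:,:,::-1];b=bot.camera("top")[:,:,::-1]
cv2.imwrite("pics/s3.png",np.hstack([cv2.resize(a[150:260,270:370],(400,440),interpolation=3),cv2.resize(b[170:270,270:360],(396,440),interpolation=3)]))
E
```

```text
time: 6.47
tool_pos: [607.7, -55.5, 114.5]
tcp_rot: [-180.0, -0.1, -23.4]
ft_force: [-0.4, -0.3, 1.0]
width: 0.2
gripper_force: 0.0
t 6.47 [607.7 -55.5 114.5] [-1.80e+02 -1.00e-01 -2.34e+01] F [-0.4 -0.3  1. ] q6 97.1 0.1511330346864142
510,-90,115,25 [-0.759  0.705 -0.005] turn z -0.269
```

View pics/s3.png

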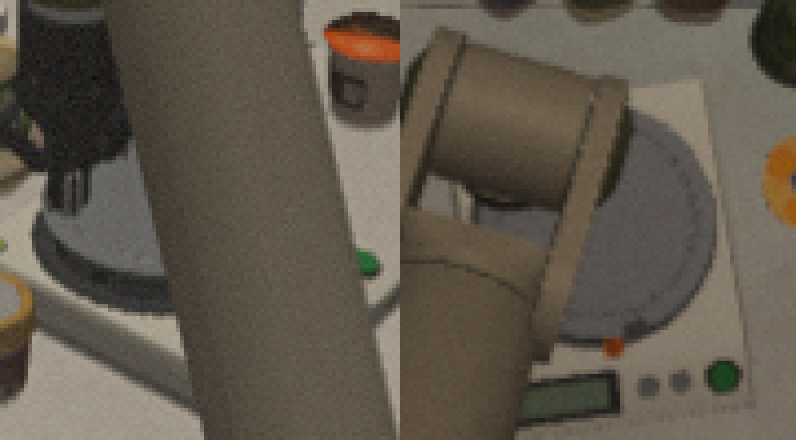

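```bash
python3 - <<'E'
from h import *
C=np.array([576,-122.5])
for n,p,z in(("notch",(637,327),86),("key",(613,347),80)):
    P=plane("top",[[270+(p[0]-400)/4.4,170+p[1]/4.4]],z)[0];d=P[:2]-C
    print(n,P,np.degrees(np.arctan2(*-d[::-1])),np.hypot(*d))
E
```

```text
notch [ 496.62464507 -156.09396238   86.        ] 22.939496837663537 86.19165434589203
key [ 481.65525994 -138.49322603   80.        ] 9.621258032741991 95.69071666941888
```

```bash
python3 -m inch '{"linear":[[0.038,0.001,0],[0.076,0.004,0],[0.114,0.009,0],[0.114,0.009,0],[0.114,0.009,0]],"turn":[[0,0,0.017],[0,0,0.033],[0,0,0.05],[0,0,0.05],[0,0,0.05]],"hand":[0,0,0,0,0]}'
python3 - <<'E'
from h import *
b=bot.camera("top")[:,:,::-1]
cv2.imwrite("pics/s4.png",cv2.resize(b[220:270,290:360],None,fx=10,fy=10,interpolation=3))
E
```

```text
time: 6.98
tool_pos: [616.7, -60.4, 113.7]
tcp_rot: [-180.0, -0.0, -32.3]
ft_force: [-0.2, -0.4, 0.2]
width: 0.0
gripper_force: 0.0
```

View pics/s4.png

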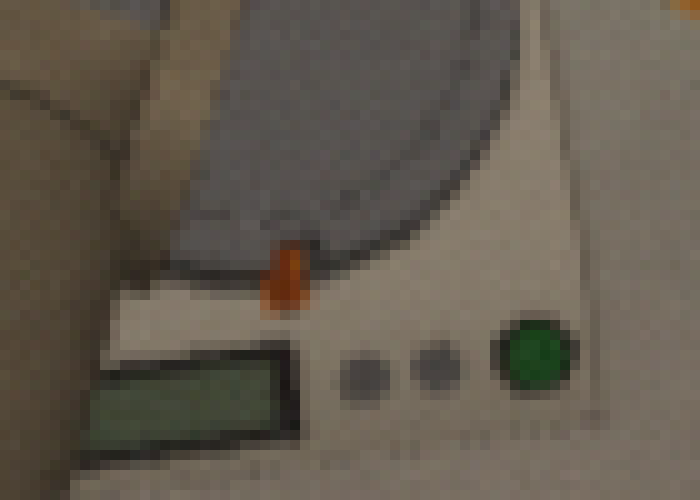

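```bash
python3 - <<'E'
from h import *
C=np.array([576,-122.5])
def pt(yaw,x,y,z):
    a=np.radians(yaw);return [C[0]+x*np.cos(a)-y*np.sin(a),C[1]+x*np.sin(a)+y*np.cos(a),z]
cr=lambda P:((proj("top",P)-[290,220])*10+4.5).round(0).tolist()
for w in(8,9,10,11,12):
    print(w,"notch in/out R,L",cr([pt(w,-80,-8.5,88),pt(w,-89,-8.5,88),pt(w,-80,8.5,88),pt(w,-89,8.5,88)]))
for w in(7,8,9,10):print("key",w,cr([pt(w,-82.5,0,82),pt(w,-101,0,78),pt(w,-101,4.5,70),pt(w,-101,-4.5,70)]))
print("rim right",cr([pt(0,0,-90,88)]))
E
```

```text
8 notch in/out R,L [[301.0, 243.0], [305.0, 270.0], [250.0, 250.0], [254.0, 277.0]]
9 notch in/out R,L [[305.0, 242.0], [310.0, 269.0], [254.0, 250.0], [259.0, 277.0]]
10 notch in/out R,L [[309.0, 241.0], [314.0, 268.0], [259.0, 249.0], [263.0, 276.0]]
11 notch in/out R,L [[313.0, 240.0], [319.0, 267.0], [263.0, 249.0], [268.0, 276.0]]
12 notch in/out R,L [[318.0, 238.0], [323.0, 265.0], [267.0, 249.0], [273.0, 275.0]]
key 7 [[271.0, 255.0], [277.0, 311.0], [262.0, 313.0], [289.0, 310.0]]
key 8 [[275.0, 255.0], [282.0, 310.0], [267.0, 313.0], [294.0, 309.0]]
key 9 [[280.0, 254.0], [288.0, 310.0], [272.0, 312.0], [299.0, 308.0]]
key 10 [[284.0, 253.0], [293.0, 309.0], [278.0, 312.0], [304.0, 307.0]]
rim right [[512.0, 10.0]]
```

```bash
python3 -m inch '{"linear":[[0.012,0,0],[0.024,0,0],[0.034,0.001,0],[0.034,0.001,0],[0.034,0.001,0]],"turn":[[0,0,0.005],[0,0,0.01],[0,0,0.015],[0,0,0.015],[0,0,0.015]],"hand":[0,0,0,0,0]}'
python3 - <<'E'
from h import *
b=bot.camera("top")[:,:,::-1]
cv2.imwrite("pics/s5.png",cv2.resize(b[220:270,290:360],None,fx=10,fy=10,interpolation=3))
E
```

```text
time: 7.45
tool_pos: [619.6, -62.2, 113.4]
tcp_rot: [-180.0, -0.0, -35.2]
ft_force: [-0.4, 0.8, 0.3]
width: 0.0
gripper_force: 0.5
```

View pics/s5.png

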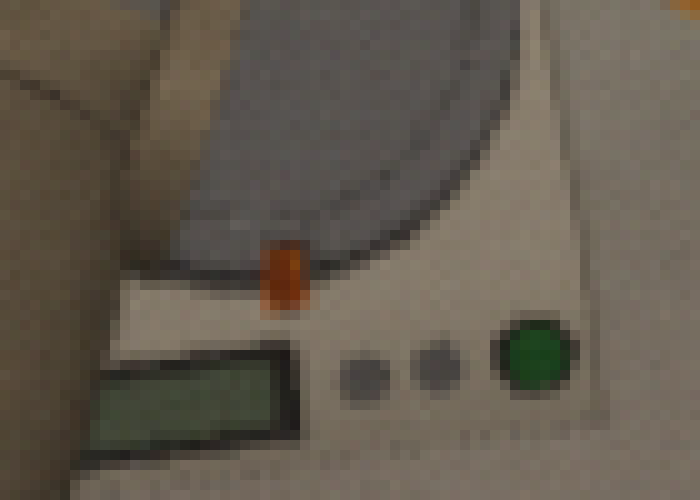

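Key and notch look aligned (orange at x 262–308, centred in the notch). Next I back off, lift and go over the middle.

```bash
python3 -m inch '{"linear":[[-0.08,0,0],[-0.12,0,0],[-0.12,0,-0.2],[-0.1,0.1,-0.35],[0,0.4,-0.35],[0,0.7,-0.35],[0,0.744,-0.3],[0,0.744,-0.1],[0,0.744,0],[0,0.744,0]],"turn":[[0,0,0],[0,0,0],[0,0,0],[0,0,0],[0,0,0],[0,0,0],[0,0,0],[0,0,0],[0,0,0],[0,0,0]],"hand":[0,0,0,0,0,0,0,0,0,0]}'
python3 - <<'E'
from h import *
b=bot.camera("top")[:,:,::-1];a=bot.camera("scene")[:,:,::-1]
cv2.imwrite("pics/s6.png",np.hstack([cv2.resize(a[150:260,270:370],(400,440),interpolation=3),cv2.resize(b[225:260,300:332],(400,440),interpolation=3)]))
E
```

```text
time: 8.33
tool_pos: [575.5, -122.1, 111.0]
tcp_rot: [179.9, 0.3, -35.2]
ft_force: [-0.3, -0.2, -0.4]
width: -0.2
gripper_force: 0.0
```

View pics/s6.png

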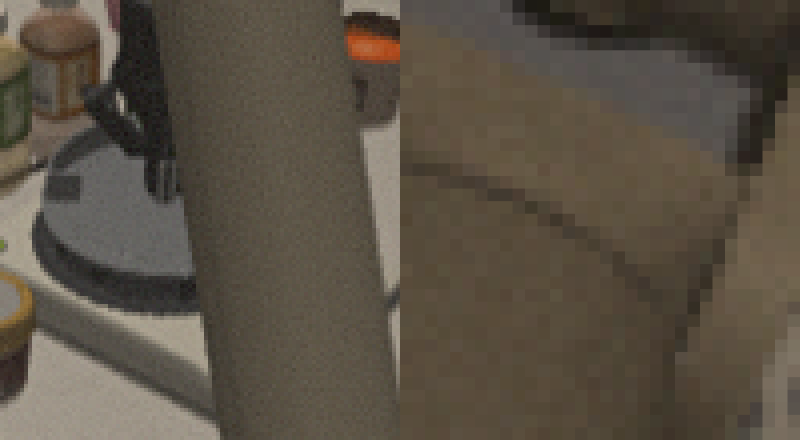

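Scene shows the fingertip over the mid pan and the guard end at (62,187). I'll press now.

```bash
python3 -m inch '{"linear":[[0,0,0.02],[0,0,0.04],[0,0,0.05],[0,0,0.06],[0,0,0.07],[0,0,0.07]],"turn":[[0,0,0],[0,0,0],[0,0,0],[0,0,0],[0,0,0],[0,0,0]],"hand":[0,0,0,0,0,0]}'
python3 -m inch '{"linear":[[0,0,0.01],[0,0,0.02],[0,0,0.03],[0,0,0.03]],"turn":[[0,0,0],[0,0,0],[0,0,0],[0,0,0]],"hand":[0,0,0,0]}'
```

```text
time: 8.93
tool_pos: [576.9, -123.0, 106.7]
tcp_rot: [-180.0, -0.0, -35.2]
ft_force: [-0.2, 0.1, 2.6]
width: -0.0
gripper_force: 1.0
time: 9.27
tool_pos: [577.3, -123.1, 104.5]
tcp_rot: [-180.0, -0.1, -35.2]
ft_force: [-0.8, 1.0, 7.5]
width: 0.3
gripper_force: 4.2
```

```bash
python3 -m inch '{"linear":[[0,0,0.02],[0,0,0.03],[0,0,0.03]],"turn":[[0,0,0],[0,0,0],[0,0,0]],"hand":[0,0,0]}'
python3 -m inch '{"linear":[[0,0,0.02],[0,0,0.03],[0,0,0.03]],"turn":[[0,0,0],[0,0,0],[0,0,0]],"hand":[0,0,0]}'
```

```text
time: 9.52
tool_pos: [576.5, -122.9, 99.9]
tcp_rot: [180.0, 0.0, -35.2]
ft_force: [-0.6, -0.4, -1.0]
width: -0.1
gripper_force: 0.0
time: 9.77
tool_pos: [576.7, -123.0, 98.1]
tcp_rot: [180.0, -0.0, -35.2]
ft_force: [-2.9, 0.8, 9.3]
width: -0.2
gripper_force: 4.5
```

```bash
python3 -m inch '{"linear":[[0,0,0.01],[0,0,0.02],[0,0,0.02]],"turn":[[0,0,0],[0,0,0],[0,0,0]],"hand":[0,0,0]}'
python3 -m inch '{"linear":[[0,0,-0.1],[0,0,-0.4],[0,0,-0.8],[0,0,-0.8]],"turn":[[0,0,0],[0,0,0],[0,0,0],[0,0,0]],"hand":[0,0,0,0]}'
python3 go.py 430,-225,178,8
```

```text
time: 10.02
tool_pos: [576.7, -123.0, 97.9]
tcp_rot: [-180.0, -0.1, -35.2]
ft_force: [-8.3, 3.1, 24.8]
width: -0.2
gripper_force: 12.1
time: 10.35
tool_pos: [579.0, -123.9, 182.2]
tcp_rot: [-179.9, -0.6, -35.2]
ft_force: [1.0, 0.3, 1.6]
width: 0.1
gripper_force: 0.0
t 10.35 [ 579.  -123.9  182.2] [-179.9   -0.6  -35.2] F [1.  0.3 1.6] q6 101.6 0.11793397970347666
430,-225,178,8 [-0.636  1.685  0.042] turn z -0.24
```

```bash
python3 -m inch '{"linear":[[-0.27,0.83,0],[-0.27,0.83,0],[-0.27,0.83,0],[-0.27,0.83,0]],"turn":[[0,0,-0.121],[0,0,-0.121],[0,0,-0.121],[0,0,-0.121]],"hand":[0,0,0,0]}' >/dev/null
python3 -m inch '{"linear":[[-0.56,0.67,0.1],[-0.56,0.67,0.1],[-0.56,0.67,0.2],[-0.56,0.67,0.2]],"turn":[[0,0,-0.121],[0,0,-0.121],[0,0,-0.121],[0,0,-0.121]],"hand":[0,0,0,0]}' >/dev/null
python3 go.py 438.7,-229,112.4,8.3
python3 - <<'E'
from h import *
a=bot.camera("scene")[:,:,::-1];b=bot.camera("top")[:,:,::-1]
cv2.imwrite("pics/s7.png",np.hstack([cv2.resize(a[150:260,270:370],(400,440),interpolation=3),cv2.resize(b[170:270,270:360],(396,440),interpolation=3)]))
E
```

```text
t 11.02 [ 435.2 -228.2  153.8] [-1.799e+02  1.000e-01  8.500e+00] F [ 0.4  0.9 -1. ] q6 40.1 -0.004904279028796527
438.7,-229,112.4,8.3 [0.034 0.013 0.414] turn z 0.001
```

View pics/s7.png

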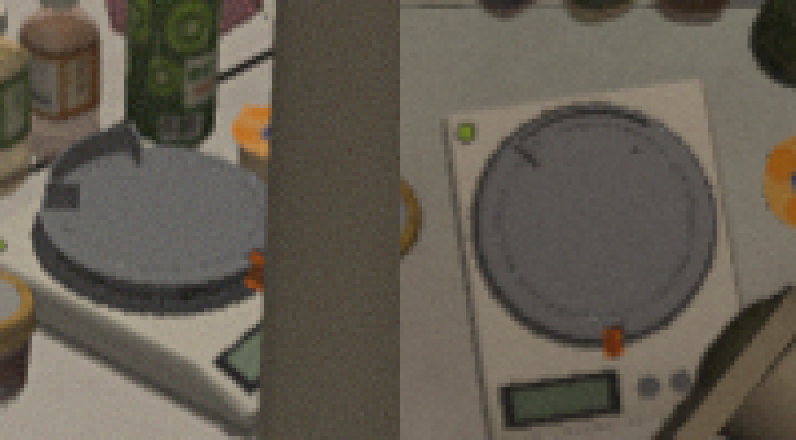

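The pan is down, with the key standing in the notch at (613,342). Now I tilt 20° and approach the zero key.

```bash
python3 -m inch '{"linear":[[0.034,0.013,0.2],[0.034,0.013,0.4],[0.034,0.013,0.414],[0.034,0.013,0.414]],"turn":[[0,0.037,0],[0,0.074,0],[0,0.111,0],[0,0.111,0]],"hand":[0,0,0,0]}'
python3 -m inch '{"linear":[[0,0,0.2],[0,0,0.35],[0,0,0.42],[0,0,0.44],[0,0,0.44]],"turn":[[0,0,0],[0,0,0],[0,0,0],[0,0,0],[0,0,0]],"hand":[0,0,0,0,0]}'
python3 - <<'E'
from h import *
s=bot.sense();a=np.radians(8.3);t=np.array([.342*np.cos(a),.342*np.sin(a),-.94])
d=np.array([462,-225.5,47.5])-s["tool_pos"]-19*t;x=np.array([.94*np.cos(a),.94*np.sin(a),.342]);y=np.array([np.sin(a),-np.cos(a),0])
print("left tool xyz mm",d@x,d@y,d@t,s["tcp_rot"])
E
```

```text
time: 11.45
tool_pos: [439.4, -227.2, 112.6]
tcp_rot: [-179.7, -20.1, 8.1]
ft_force: [-0.8, 0.3, -0.1]
width: 0.1
gripper_force: 0.0
time: 11.87
tool_pos: [456.0, -225.8, 72.7]
tcp_rot: [-180.0, -19.9, 8.4]
ft_force: [0.4, 0.2, 0.2]
width: 0.1
gripper_force: 0.0
left tool xyz mm -2.9677742404322447 0.5573933712992607 6.7149451629471795 [-179.97204919  -19.92903188    8.40578287]
```

```bash
python3 -m inch '{"linear":[[-0.03,0,0.03],[-0.03,0,0.05],[-0.03,0,0.06],[-0.03,0,0.06]],"turn":[[0,0,0],[0,0,0],[0,0,0],[0,0,0]],"hand":[0,0,0,0]}'
python3 -m inch '{"linear":[[0,0,0.01],[0,0,0.02],[0,0,0.02]],"turn":[[0,0,0],[0,0,0],[0,0,0]],"hand":[0,0,0]}'
python3 -m inch '{"linear":[[0,0,0.01],[0,0,0.02],[0,0,0.02]],"turn":[[0,0,0],[0,0,0],[0,0,0]],"hand":[0,0,0]}'
```

```text
time: 12.2
tool_pos: [454.6, -226.3, 66.3]
tcp_rot: [180.0, -20.0, 8.4]
ft_force: [-1.1, 0.3, 4.4]
width: 0.1
gripper_force: 1.7
time: 12.45
tool_pos: [455.2, -226.2, 64.7]
tcp_rot: [179.9, -20.0, 8.4]
ft_force: [-3.6, -0.1, 10.7]
width: -0.0
gripper_force: 5.9
time: 12.7
tool_pos: [455.4, -226.3, 64.3]
tcp_rot: [179.9, -20.1, 8.5]
ft_force: [-18.9, 2.6, 35.4]
width: -0.1
gripper_force: 19.5
```

```bash
for i in 1; do
python3 -m inch '{"linear":[[0,0,-0.025],[0,0,-0.025],[0,0,-0.025]],"turn":[[0,0,0],[0,0,0],[0,0,0]],"hand":[0,0,0]}'|sed -n 2,4p
python3 -m inch '{"linear":[[0,0,-0.012],[0,0,-0.012]],"turn":[[0,0,0],[0,0,0]],"hand":[0,0]}'|sed -n 2,4p
python3 -m inch '{"linear":[[0,0,-0.012],[0,0,-0.012]],"turn":[[0,0,0],[0,0,0]],"hand":[0,0]}'|sed -n 2,4p
python3 -m inch '{"linear":[[0,0,-0.012],[0,0,-0.012]],"turn":[[0,0,0],[0,0,0]],"hand":[0,0]}'|sed -n 2,4p
python3 -m inch '{"linear":[[0,0,-0.012],[0,0,-0.012]],"turn":[[0,0,0],[0,0,0]],"hand":[0,0]}'|sed -n 2,4p
done
```

```text
tool_pos: [455.1, -226.3, 64.9]
tcp_rot: [180.0, -20.0, 8.4]
ft_force: [0.4, 1.0, 5.2]
tool_pos: [454.8, -226.3, 65.8]
tcp_rot: [180.0, -20.0, 8.4]
ft_force: [1.1, 0.9, 3.8]
tool_pos: [454.3, -226.4, 66.9]
tcp_rot: [180.0, -20.0, 8.4]
ft_force: [0.4, 0.9, 4.2]
tool_pos: [453.7, -226.4, 67.9]
tcp_rot: [180.0, -20.0, 8.4]
ft_force: [0.5, -0.3, 2.2]
tool_pos: [453.1, -226.1, 68.8]
tcp_rot: [-180.0, -19.9, 8.4]
ft_force: [-0.9, 0.6, 0.3]
```

The release trace, from about 5 N down to 0 over 4 mm, confirms full key travel. Now I retract clear and check.

```bash
python3 -m inch '{"linear":[[0,0,-0.3],[0,0,-0.6],[0,0,-0.9],[0,0,-0.9]],"turn":[[0,0,0],[0,0,0],[0,0,0],[0,0,0]],"hand":[0,0,0,0]}' >/dev/null
python3 -m inch '{"linear":[[-0.6,0.9,-0.5],[-0.6,0.9,-0.5],[-0.6,0.9,-0.5],[-0.6,0.9,-0.5],[-0.6,0.9,-0.5]],"turn":[[0,0,0],[0,0,0],[0,0,0],[0,0,0],[0,0,0]],"hand":[0,0,0,0,0]}'
python3 - <<'E'
from h import *
a=bot.camera("scene")[:,:,::-1];b=bot.camera("top")[:,:,::-1]
cv2.imwrite("pics/s8.png",np.hstack([cv2.resize(a[120:280,240:400],(400,400),interpolation=3),cv2.resize(b[110:270,250:410],(400,400),interpolation=3)]))
E
```

```text
time: 14.37
tool_pos: [362.6, -331.7, 179.5]
tcp_rot: [-180.0, -20.0, 8.2]
ft_force: [-1.1, 1.4, -0.0]
width: 0.1
gripper_force: 0.0
```

View pics/s8.png

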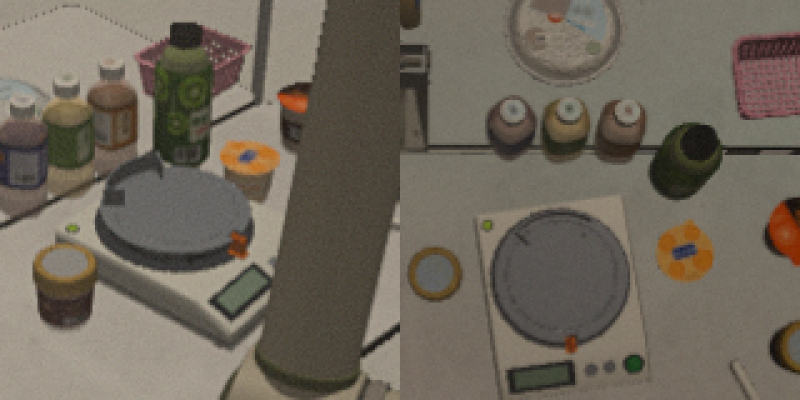

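The pan is home on the key at (571,343), the green zero key is up at (633,363), and the goods are where they were.

```bash
python3 -c "from cell import bot;print(bot.sign_off())"
```

```text
the job is handed in; nothing more can be done
None
```

The pan was turned to the key and snapped home, the zero key was pressed fully and released, the goods stand where they were, and the job is handed in.

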